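# Flip the hex key and pull the strap clamp's screw tight

## Task

The cap screw of the strap clamp has only been spun down with the big L-shaped hex key, which still stands in it on its long arm. Pull the key out, turn it over so that its short arm sits fully down in the screw's socket, and swing the long arm round clockwise (seen from above) until the screw comes up hard against its stop and the strap grips the brake pad. Leave the key seated like that with its long arm out level, and do not shift the brake pad or knock the other things on the bench.

Things in the scene. Friction and masses are not known exactly. Their poses are not given: they have to be found in the camera images.
- socket (a point): Centre of the mouth of the hexagon socket in the black cap screw of the strap clamp; screw axis vertical. Head 33 mm across, its top 80 mm above the bench; socket 20 mm across flats, 24 mm deep, small chamfer at the mouth. z axis up; x axis points at a corner of the hexagon (a corner every 60 degrees) and turns with the screw.
- cap_screw (a joint): Angle of the cap screw: 0 as found (spun down by hand), grows as it is turned clockwise seen from above (tightened), hard stop at 1.25 rad when tight. Stiff: it takes a steady 0.9 N m all the way (about 8 N at 115 mm from the axis), stays where it is left.
- strap_nose (a point): Under the nose of the dark steel strap, over the brake pad. The strap (16 mm thick, top 48 mm above the bench) lies under the screw head on a steel plate 221 x 88 mm, top 26 mm above the bench, fixed on spacers; the nose points along the plate to the pad, 60 mm from the screw's axis. Nothing of the clamp stands higher than the screw head. Tightening lowers the nose about 2 mm.
- key_corner (a point): Where the centre lines of the hex key's two arms meet (inside its bend, radius 20 mm). The key is a dark steel L of hexagon bar 19 mm across flats, about 0.5 kg; from this corner the long arm is 152 mm and the short arm 62 mm to the end. Two flats lie parallel to the plane of the L, 19 mm apart: the best grip. Axes: x along the long arm, the short arm along -z, y across the L.
- key_grip (a point): Point on the centre line of the key's long arm, 50 mm from the corner, near its balance point; axes as key_corner. At the start the long arm stands in the socket, 24 mm deep, with x down (leaning about 3 degrees) and the short arm level at the top, about 0.21 m above the bench. Gripped across its flats the key keeps its attitude in the hand.
- key_long_end (a point): Centre of the end face of the key's long arm; axes as key_corner. With the short arm seated the long arm points over a corner of the socket, level, its centre line 118 mm above the bench; let go it sags by up to 6 degrees, more level once the screw is tight.
- key_short_end (a point): Centre of the end face of the key's short arm (slightly chamfered); axes as key_corner. Seated it stands on the socket's floor, 24 mm below the mouth, with the key's z axis up; the fit has 1 mm of clearance and about 6 degrees of play in turning; under load the long arm runs up to 12 degrees ahead of the screw.
- pad_centre (a point): Centre of the brake pad in the clamp, half-way up: black lining on a grey back plate with a lug at each end, 53 x 146 x 17 mm, loose until clamped; one lug lies under the strap's nose. Its y axis is its length.
- spray_can_mid (a point): Centre of a grey spray can standing upright, 57 mm across, 196 mm tall: higher than the seated key. It stands close to the clamp, on the far side or on the near side, in the way of one part of the long arm's swing.
- bearing_mid (a point): Centre of a ball bearing lying flat, 58 mm across, 17 mm high, low enough to swing over.
- drink_bottle_mid (a point): Centre of a clear drink bottle standing upright, 65 mm across, 205 mm tall, at the left of the bench.
- spare_pad_mid (a point): Centre of the second brake pad, lying on the bench at the right, 53 x 146 x 17 mm.
- sanding_block_mid (a point): Centre of a green and red sanding block, 66 x 125 x 30 mm, lying in front of the polisher.
- pliers_mid (a point): Centre of red-handled pliers lying on the bench behind the polisher, 63 x 172 x 14 mm.
- polisher_handle (a point): Top of the upright black side handle of the big polisher, fixed, 230 mm above the bench, 40 mm thick. The polisher's body lies from there to the right and towards the robot, ending 60 mm high near the clamp; its yellow disc (160 mm high) stands on the other side of the handle, towards the robot and left.
- vice_corner (a point): Top corner of the fixed green bench vice, the corner nearest the clamp (far left corner of the vice). From it the vice's rear jaw, a block 80 x 80 mm and 124 mm high (as high as the seated long arm), reaches towards -x and -y; the rest of the vice, 120 mm high, lies on from there towards the robot.
- shelf_edge (a point): Point on the straight front edge of the carton shelf (180 to 200 mm above the bench, cartons on it up to 340 mm high) behind the clamp; along the edge, x grows by 0.27 m for each metre towards +y. A gripper over the bench must stay in front of it. A pink parts box 50 mm high stands under it.

How it is judged:
On the way, in this order (a step that is already met when the one before it is completed fails the run):
1. the key has been turned over: its short arm sits at least 16 mm down in the socket, upright within 0.2 rad (z of key_short_end in the frame of socket below -0.016 m and horizontal distance between key_short_end and socket below 0.006 m and angle between key_grip's own z axis and vertical below 0.2 rad), for 0.2 s.
2. with the key seated like that, the screw has been turned past 1.1 rad (all of step 1 and value of joint cap_screw above 1.1 rad), for 0.2 s.
At the end, for the whole second after the job is handed in: the screw is turned past 1.1 rad of its 1.25 rad, the strap presses on the brake pad, the key is left at rest with its short arm at least 16 mm down in the socket and upright within 0.2 rad, and the pad lies within 15 mm of where it was (all of step 2 and contact force between strap and brake_pad above 1 N and linear speed of hex_key below 0.03 m/s and distance of pad_centre from where it was at the start of the episode below 0.015 m); the robot touches nothing.
It fails at once if the spray can, bearing, drink bottle, second brake pad, sanding block or pliers is shifted by more than 30 mm (distance of any of spray_can_mid, bearing_mid, drink_bottle_mid, spare_pad_mid, sanding_block_mid, pliers_mid from where it was at the start of the episode above 0.03 m).
It also fails if it takes over 54 s, if anything falls off the work surface, if the arm or the gripper's body presses on something with over 40 N, if the wrist force passes 120 N, or if a joint passes its speed limit or range.

## Robot

A 6-joint arm with a two-finger parallel gripper is mounted at the origin on a cart in front of the work surface, level with it; the furniture and walls round the work are solid. World frame = base frame: x ahead of the robot, y to its left, z up, the work surface at z = 0. Lengths are in m, angles in rad, forces in N, time in s.
With the tool pointing down it reaches from about 0.425 to 1.125 m from the base axis. Payload 14.9 kg.
Tool frame: the origin (TCP) lies between the finger pads; the fingertips stand 22 mm ahead of it and the grasp point (between the pads) lies 3 mm ahead of it; z points along the fingers, y is the line along which they close (so a half turn about z gives the same grasp; the last joint's range is limited). The gripper opens to 91 mm and grips with 3 to 60 N. Pads are 32 mm wide; open, the fingers measure 118 mm over their backs; the gripper's body (76 mm by 178 mm) begins 60 mm behind the grasp point.
Start: joints at [-1.376, 0.379, 1.734, -0, 1.028, -0.033], TCP at [0.158, -0.682, 0.236] pointing down, gripper open.
Joint ranges: [-2.77, 2.77], [-0.74, 2.19], [0, 2.66], [-1.06, 4.2], [0.31, 2.87], [-3.08, 3.08]. Speed limits (rad/s): [1.89, 1.89, 2.39, 3.14, 3.14, 3.14].

## Interface

Orientations are given as a unit quaternion [x, y, z, w].
In Python, from station import * gives the robot as it stands. Calls block until the motion is done:
- goto(position, orientation): joint-space move of the TCP to a pose.
- movel(position, rotation=None, vel=0.15): straight line of the TCP; rotation=None keeps the orientation; vel is the mean speed in m/s.
- set_joints(angles): joint-space move.
- move_gripper(opening): opening from 0.0 (shut) to 1.0 (fully open); the grip force is fixed at half the most; returns when the fingers have stopped.
- pause(seconds).
- ik(position, orientation): joint angles nearest the present ones, or None.
- get_obs(): the state.
- snapshot(name): name is "scene" or "top" or "wrist"; returns (picture, depth): 384x512x3 uint8, red, green, blue; 384x512 float32, m along the optical axis (not along the pixel's ray), 0 where there is no reading.
- get_calibration(name): a dict with "fx", "fy", "cx", "cy" (pixels), "k1" (the pictures are not rectified: a ray, as slopes to the right and down, at radius r is drawn at 1 + k1 r^2 times it, then the intrinsics apply), "eye" and "rotation" of the camera in the world; the wrist camera has in their place "T_tool_cam" (4x4, takes a point from camera to tool coordinates, whose origin is the TCP and whose axes are the flange's). Camera axes: x right, y down, z forward; pixel columns grow to the right and rows downward; lengths in m; the calibration is good to about 2 mm. A picture is of the moment at which its call begins: read the wrist's pose just before it. get_calibration takes no time and is no camera call.
A pose or a line that the arm cannot do raises MotionError and nothing moves.
- job_done(): hands the job in; it is judged then, once.
Trained networks look in the newest picture that a camera, given by its name, has taken for a name from the list of things; names that differ only in an ending like _2 or _b are one class to them, and where a whole thing is asked for, a point or a joint stands for the part that bears it (a point fixed in the world has none). Each returns a list of dicts, best first, with "confidence" (0 to 1); they miss things now and then, are a little off and sometimes report something else, mostly with a low value. They report only what shows in the picture. A call takes as long as a camera call.
- find_in(target, camera): "box" ([centre column, centre row, width, height] in pixels, round what is visible of it).
The state is a dict: "time": time; "q": joint angles; "qd": joint speeds; "joint_torque": joint torques, N m; "tcp_pos": TCP position; "orientation": TCP orientation; "wrist_force": force on the tool from outside, world axes, zero at the start; "wrist_torque": the same for the moment, N m; "opening": opening from 0.0 (shut) to 1.0 (fully open); "finger_force": force on a finger pad.
Only numpy, scipy, OpenCV 4.12 (cv2) and the standard library are available. Lean on these libraries where they do the work, as an engineer would, in place of code of your own. Each camera call takes 0.05 s, during which the arm holds its last target. There are 200 camera calls.

## Working session

There is one attempt and no reset: what is moved stays moved. The work goes in short steps, each a Python script; the robot and the scene stay as the last script left them, time stands still between calls to the robot, and variables do not carry over. Pictures are saved under pics/ and viewed, at most 10 in all, crops included, and the job is handed in when it is done.

```bash
ls; mkdir -p pics; cat > h.py <<'E'
from station import *
import numpy as np, cv2
from scipy.spatial.transform import Rotation as R
def shot(n):
    o=get_obs(); p,d=snapshot(n); c=get_calibration(n)
    if n=="wrist":
        T=np.eye(4);T[:3,:3]=R.from_quat(o["orientation"]).as_matrix();T[:3,3]=o["tcp_pos"]
        T=T@np.array(c["T_tool_cam"])
    else:
        T=np.eye(4);r=np.array(c["rotation"]); 
        T[:3,:3]=r if r.shape==(3,3) else R.from_quat(r).as_matrix();T[:3,3]=c["eye"]
    return p,d,c,T
def cloud(d,c,T):
    h,w=d.shape; v,u=np.mgrid[:h,:w]
    a=(u-c["cx"])/c["fx"]; b=(v-c["cy"])/c["fy"]; x,y=a.copy(),b.copy()
    for _ in range(8):
        s=1+c["k1"]*(x*x+y*y); x=a/s;y=b/s
    P=np.stack([x*d,y*d,d],-1)@T[:3,:3].T+T[:3,3]
    P[d<=0]=np.nan
    return P
def save(n,p): cv2.imwrite("pics/"+n+".png",p[...,::-1])
E
python3 - <<'E'
from h import *
for n in ("scene","top"):
    p,d,c,T=shot(n); save(n+"0",p); np.savez(n+"0.npz",p=p,P=cloud(d,c,T),d=d,T=T)
    print(n,{k:c[k] for k in("fx","cx","cy","k1")},T.round(3).tolist())
    P=cloud(d,c,T)
    for t in ["socket","key_corner","key_grip","key_long_end","key_short_end","pad_centre","spray_can_mid","bearing_mid","vice_corner","polisher_handle","shelf_edge","strap_nose"]:
        for f in find_in(t,n)[:2]:
            b=np.array(f["box"]).round(1); u,v=int(b[0]),int(b[1])
            print(t,b,round(f["confidence"],2),P[min(v,383),min(u,511)].round(3))
E
```

```text
pics
scene {'fx': 372.6676858386331, 'cx': 256.65165430122346, 'cy': 187.50086970960345, 'k1': 0.029730323193681542} [[0.489, -0.485, 0.725, -0.527], [-0.872, -0.251, 0.421, -0.754], [-0.022, -0.838, -0.545, 0.876], [0.0, 0.0, 0.0, 1.0]]
socket [279.4 225.4   8.7   4.1] 0.51 [ 0.385 -0.31   0.06 ]
socket [277.  229.8  29.4  15.7] 0.49 [ 0.38  -0.305  0.045]
key_corner [180.8 177.8  12.3  26.4] 0.56 [0.487 0.211 0.053]
key_corner [275.5 198.9   9.4  46.4] 0.55 [ 0.405 -0.284  0.153]
key_grip [276.2 197.6  12.1  43.1] 0.69 [ 0.405 -0.288  0.159]
key_long_end [276.8 199.2   9.3  41.8] 0.75 [ 0.405 -0.288  0.15 ]
key_short_end [277.  197.3  10.6  42.7] 0.56 [ 0.409 -0.29   0.157]
pad_centre [310.4 235.8  40.5  19.2] 0.63 [ 0.405 -0.418  0.044]
pad_centre [275.9 198.2   6.8  41.9] 0.34 [ 0.405 -0.284  0.153]
spray_can_mid [290.  189.   16.3  46.6] 0.7 [ 0.54  -0.279  0.11 ]
spray_can_mid [277.4 228.7  34.8  13.8] 0.29 [ 0.378 -0.306  0.051]
bearing_mid [269.1 255.9  15.5  15.9] 0.76 [ 0.295 -0.318 -0.002]
bearing_mid [181.  175.6  15.8  26.9] 0.37 [0.496 0.211 0.059]Traceback (most recent call last):
  File "<stdin>", line 7, in <module>
ValueError: it knows: bearing_mid, cap_screw, drink_bottle_mid, key_corner, key_grip, key_long_end, key_short_end, pad_centre, pliers_mid, sanding_block_mid, socket, spare_pad_mid, spray_can_mid, strap_nose
```

```bash
python3 - <<'E'
from h import *
for n in ("top",):
    p,d,c,T=shot(n); save(n+"0",p); P=cloud(d,c,T);np.savez(n+"0.npz",p=p,P=P,d=d,T=T)
    print(n,{k:c[k] for k in("fx","cx","cy","k1")},T.round(3).tolist())
    for t in ["socket","key_corner","key_grip","pad_centre","spray_can_mid","bearing_mid","strap_nose","drink_bottle_mid","spare_pad_mid","sanding_block_mid","pliers_mid"]:
        for f in find_in(t,n)[:2]:
            b=np.array(f["box"]).round(1); u,v=int(b[0]),int(b[1])
            print(t,b,round(f["confidence"],2),P[min(v,383),min(u,511)].round(3))
a=cv2.imread("pics/scene0.png");b=cv2.imread("pics/top0.png")
s=cv2.resize(a[120:290,170:400],(800,591),interpolation=cv2.INTER_CUBIC)
cv2.imwrite("pics/scene0c.png",s)
E
```

```text
top {'fx': 412.36922993125756, 'cx': 253.67505444358397, 'cy': 194.11925749849897, 'k1': -0.05508631291922552} [[-0.348, -0.795, 0.497, -0.324], [-0.937, 0.304, -0.171, 0.076], [-0.015, -0.525, -0.851, 1.511], [0.0, 0.0, 0.0, 1.0]]
bearing_mid [299.7 240.   10.2  14.6] 0.51 [ 0.292 -0.323 -0.005]
drink_bottle_mid [147.1 228.4  22.1  28.7] 0.81 [0.484 0.228 0.133]
sanding_block_mid [180.1 261.8   9.9  18.7] 0.62 [0.36  0.151 0.025]
sanding_block_mid [285.5 214.4   9.8   9.7] 0.4 [ 0.383 -0.295  0.076]
```

View pics/top0.png

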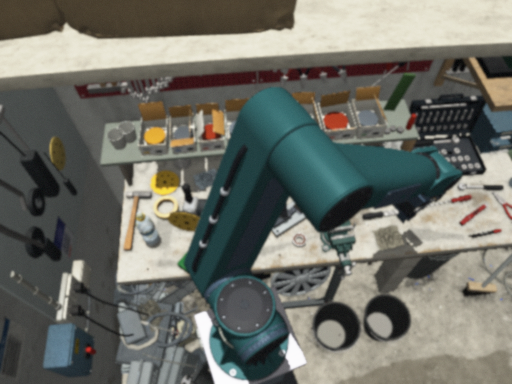

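View pics/scene0c.png

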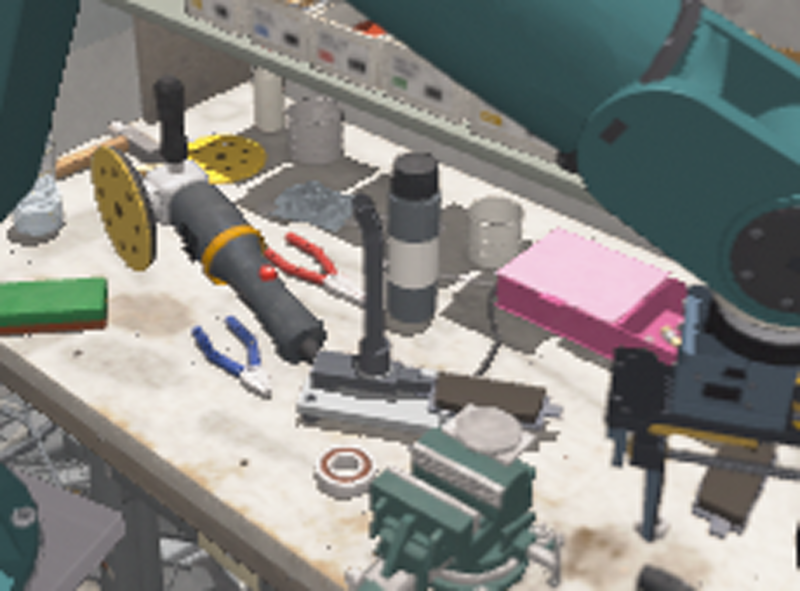

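```bash
python3 - <<'E'
from h import *
z=np.load("scene0.npz");P=z["P"]
c=get_calibration("wrist");print(np.array(c["T_tool_cam"]).round(3).tolist(),c["fx"],c["k1"])
X=P.reshape(-1,3); 
m=(abs(X[:,0]-.42)<.09)&(abs(X[:,1]+.27)<.1)&(X[:,2]>.09)
K=X[m]
for z0 in np.arange(.09,.23,.015):
    q=K[(K[:,2]>=z0)&(K[:,2]<z0+.015)&(K[:,0]<.47)]
    if len(q): print(round(z0,3),len(q),q.min(0).round(3),q.max(0).round(3),q.mean(0).round(3))
m=(X[:,2]>.16)&(X[:,2]<.2)&(abs(X[:,1]+.25)<.1)&(X[:,0]>.47)&(X[:,0]<.65); q=X[m]; print("can",len(q),q.min(0).round(3),q.max(0).round(3),np.median(q,0).round(3))
for nm,(u,v) in dict(platL=(300,408),vicetop=(440,440),vicecornerL=(425,432),vicecR=(525,465),poltip=(315,345),handle=(168,85),disc=(120,200),padR=(545,395)).items():
    print(nm,P[120+int(v*170/591),170+int(u*230/800)].round(3))
print(get_obs()["time"],get_obs()["orientation"])
E
```

```text
[[-0.0, -0.963, -0.27, 0.076], [1.0, -0.0, -0.0, 0.001], [0.0, -0.27, 0.963, -0.148], [0.0, 0.0, 0.0, 1.0]] 305.6186907999474 -0.046031204650624866
0.09 22 [ 0.394 -0.308  0.09 ] [ 0.41  -0.287  0.105] [ 0.402 -0.296  0.098]
0.105 23 [ 0.393 -0.307  0.105] [ 0.407 -0.286  0.12 ] [ 0.402 -0.295  0.113]
0.12 24 [ 0.391 -0.307  0.121] [ 0.409 -0.285  0.134] [ 0.401 -0.293  0.127]
0.135 27 [ 0.392 -0.307  0.136] [ 0.41  -0.285  0.149] [ 0.402 -0.293  0.142]
0.15 27 [ 0.392 -0.307  0.15 ] [ 0.41  -0.283  0.165] [ 0.404 -0.292  0.157]
0.165 28 [ 0.395 -0.305  0.165] [ 0.41  -0.282  0.179] [ 0.404 -0.292  0.173]
0.18 35 [ 0.394 -0.305  0.18 ] [ 0.449 -0.257  0.195] [ 0.412 -0.285  0.19 ]
0.195 68 [ 0.402 -0.295  0.195] [ 0.453 -0.249  0.21 ] [ 0.432 -0.27   0.2  ]
0.21 3 [ 0.41  -0.296  0.211] [ 0.446 -0.255  0.215] [ 0.434 -0.269  0.212]
can 382 [ 0.529 -0.349  0.161] [ 0.65 -0.19  0.2 ] [ 0.615 -0.273  0.19 ]
platL [ 0.331 -0.248  0.022]
vicetop [ 0.256 -0.43   0.117]
vicecornerL [ 0.257 -0.417  0.118]
vicecR [ 0.3   -0.492  0.08 ]
poltip [ 0.412 -0.22   0.035]
handle [0.538 0.033 0.227]
disc [0.481 0.075 0.095]
padR [ 0.448 -0.46   0.036]
1.05 [9.93522540e-01 1.13635218e-01 1.22001830e-05 1.21850274e-05]
```

```bash
python3 - <<'E'
from h import *
o=get_obs(); q0=R.from_quat(o["orientation"])
def down(az): # tool z down, tool x heading az
    x=np.array([np.cos(az),np.sin(az),0]);z=np.array([0,0,-1.]);return R.from_matrix(np.stack([x,np.cross(z,x),z],1)).as_quat()
p=np.array(o["tcp_pos"]); movel(p+[0,0,.15],vel=.25)
az=-.624
j=ik([.44,-.317,.40],down(az)); print("ik",np.round(j,2))
goto([.44,-.317,.40],down(az)); print(get_obs()["time"])
p,d,c,T=shot("wrist"); save("w1",p); P=cloud(d,c,T); np.savez("w1.npz",p=p,P=P,d=d,T=T)
for t in ["socket","cap_screw","key_corner","key_grip","key_short_end","pad_centre","spray_can_mid","bearing_mid","strap_nose"]:
    for f in find_in(t,"wrist")[:2]:
        b=np.array(f["box"]).round(1); print(t,b,round(f["confidence"],2),P[min(int(b[1]),383),min(int(b[0]),511)].round(3))
X=P.reshape(-1,3);X=X[~np.isnan(X[:,0])]
# key short arm: z .18-.23 near
m=(X[:,2]>.19)&(X[:,2]<.24)&(np.hypot(X[:,0]-.42,X[:,1]+.28)<.08);K=X[m];print(len(K),K.min(0),K.max(0),K.mean(0))
Kc=K[:,:2]-K[:,:2].mean(0);w,V=np.linalg.eigh(Kc.T@Kc);v=V[:,1];s=Kc@v;l=Kc@V[:,0]
print("h deg",np.degrees(np.arctan2(v[1],v[0])),"len",np.ptp(s),"w",np.percentile(l,[2,98]),K[s.argmin()],K[s.argmax()],np.median(K[:,2]))
E
```

```text
ik [-0.67 -0.04  1.92 -0.    1.26  1.53]
3.4917
socket [260.2 178.7  20.   19.4] 0.71 [ 0.397 -0.301  0.056]
cap_screw [260.8 177.3  19.4  22.7] 0.55 [ 0.398 -0.302  0.056]
cap_screw [166.2 111.2  69.8  46.5] 0.31 [ 0.552 -0.277  0.193]
key_corner [233.9 196.9  61.7  43.7] 0.79 [ 0.428 -0.28   0.197]
key_short_end [236.4 197.5  65.8  38.4] 0.93 [ 0.425 -0.282  0.198]
key_short_end [125.3 150.4  97.7  37.9] 0.54 [ 0.571 -0.125 -0.001]
pad_centre [306.9 122.2  64.1  70.9] 0.72 [ 0.426 -0.414  0.043]
pad_centre [235.9 195.   61.4  38.4] 0.6 [ 0.428 -0.283  0.199]
spray_can_mid [167.5 109.8  69.2  46.8] 0.57 [ 0.553 -0.28   0.193]
bearing_mid [303.4 210.8  35.2  26.7] 0.94 [ 0.286 -0.324 -0.   ]
strap_nose [256.8 173.   53.   46. ] 0.84 [ 0.411 -0.303  0.077]
868 [ 0.39024003 -0.29843548  0.19001604] [ 0.45333075 -0.24842772  0.21188977] [ 0.42510216 -0.27058798  0.19825778]
h deg -144.2653687290596 len 0.07213584013344701 w [-0.0078946   0.01183432] [ 0.45274362 -0.26007076  0.20678662] [ 0.39147992 -0.29843548  0.19240101] 0.1973675375839293
```

View pics/w1.png

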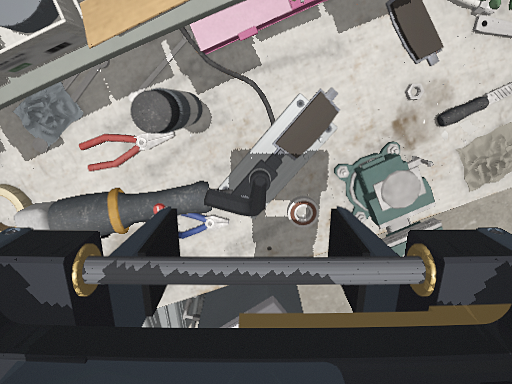

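```bash
cat > fit.py <<'E'
from h import *
from scipy.optimize import least_squares
# centreline in key frame
a=np.linspace(0,np.pi/2,12)
L=np.concatenate([np.stack([np.linspace(.152,.02,100),0*np.zeros(100),np.zeros(100)],1),
  np.stack([.02-.02*np.sin(a),0*a,-.02+.02*np.cos(a)],1),
  np.stack([np.zeros(40),np.zeros(40),np.linspace(-.02,-.062,40)],1)])
def fitkey(X,c0,K0,zmin=.09,rad=.022):
    """X cloud; c0 corner guess; K0 Rotation guess"""
    from scipy.spatial import cKDTree
    c,K=np.array(c0,float),K0
    for rr in (rad,.018,.016,.015):
        D,_=cKDTree(K.apply(L)+c).query(X); S=X[(D<rr)&(X[:,2]>zmin)]
        def res(p):
            KK=R.from_rotvec(p[3:])*K
            loc=KK.inv().apply(S-(c+p[:3]))
            d,i=cKDTree(L).query(loc)
            # hex radius: normal comps in cross-section
            t=np.gradient(L,axis=0);t/=np.linalg.norm(t,axis=1)[:,None]
            n=np.cross(t[i],[0,1.,0]); dl=loc-L[i]
            th=np.arctan2((dl*n).sum(1),dl[:,1]); th=(th+np.pi/6)%(np.pi/3)-np.pi/6
            return d*np.cos(th)-.0095
        s=least_squares(res,np.zeros(6),loss="soft_l1",f_scale=.0015,x_scale=[.01]*3+[.1]*3)
        c=c+s.x[:3];K=R.from_rotvec(s.x[3:])*K
    return c,K,len(S),np.sqrt(np.mean(s.fun**2))
E
python3 - <<'E'
from fit import *
W=np.load("w1.npz")["P"].reshape(-1,3);S=np.load("scene0.npz")["P"].reshape(-1,3)
W=W[~np.isnan(W[:,0])];S=S[~np.isnan(S[:,0])]
h=np.radians(38);kx=np.array([0,0,-1.]);kz=-np.array([np.cos(h),np.sin(h),0]);K0=R.from_matrix(np.stack([kx,np.cross(kz,kx),kz],1))
for nm,X in dict(W=W,S=S,B=np.concatenate([W,S])).items():
    c,K,n,e=fitkey(X,[.406,-.294,.205],K0);M=K.as_matrix()
    print(nm,n,round(e,4),"corner",c.round(4),"x",M[:,0].round(3),"short",(-M[:,2]).round(3),"h",np.degrees(np.arctan2(-M[1,2],-M[0,2])).round(1),"grip",(c+.05*M[:,0]).round(4),"end",(c+.152*M[:,0]).round(4))
def ext(nm,X,b,z):
    m=(X[:,0]>b[0])&(X[:,0]<b[1])&(X[:,1]>b[2])&(X[:,1]<b[3])&(X[:,2]>z[0])&(X[:,2]<z[1]);Q=X[m]
    if len(Q):print(nm,len(Q),np.percentile(Q,[1,50,99],axis=0).round(3).tolist()); 
    return Q
for nm,X in dict(W=W,S=S).items():
    ext(nm+"can",X,(.5,.62,-.35,-.22),(.185,.21)); ext(nm+"canmid",X,(.48,.60,-.35,-.22),(.03,.15))
    ext(nm+"vice",X,(.15,.4,-.6,-.36),(.11,.135)); ext(nm+"viceAll",X,(.15,.4,-.6,-.36),(.06,.135))
    ext(nm+"head",X,(.36,.44,-.34,-.25),(.072,.085)); ext(nm+"pad",X,(.38,.52,-.5,-.34),(.038,.05)); ext(nm+"pol",X,(.36,.55,-.24,-.05),(.03,.15))
    Q=ext(nm+"shelf",X,(.5,1,-.5,0),(.17,.21))
# shelf edge
for y in (-.3,-.2,-.1,-.4): 
    q=W[(abs(W[:,1]-y)<.015)&(W[:,2]>.17)&(W[:,2]<.22)&(W[:,0]>.59)]; 
    if len(q): print("shelf y",y,q[:,0].min().round(3))
E
```

```text
W 1215 0.0008 corner [ 0.4002 -0.2942  0.2069] x [-0.033 -0.033 -0.999] short [ 0.778  0.627 -0.046] h 38.9 grip [ 0.3986 -0.2958  0.157 ] end [ 0.3952 -0.2992  0.0551]
S 257 0.0019 corner [ 0.3999 -0.2934  0.2072] x [-0.045 -0.036 -0.998] short [ 0.774  0.63  -0.057] h 39.1 grip [ 0.3977 -0.2951  0.1573] end [ 0.3931 -0.2988  0.0554]
B 1472 0.0011 corner [ 0.4002 -0.2942  0.207 ] x [-0.035 -0.032 -0.999] short [ 0.778  0.626 -0.048] h 38.8 grip [ 0.3984 -0.2958  0.157 ] end [ 0.3948 -0.2991  0.0551]
Wcan 1702 [[0.538, -0.348, 0.186], [0.563, -0.266, 0.194], [0.619, -0.241, 0.196]]
Wcanmid 578 [[0.533, -0.291, 0.032], [0.547, -0.286, 0.103], [0.577, -0.256, 0.149]]
Wvice 3035 [[0.183, -0.504, 0.111], [0.259, -0.46, 0.12], [0.305, -0.412, 0.128]]
WviceAll 4535 [[0.184, -0.504, 0.064], [0.265, -0.457, 0.118], [0.312, -0.412, 0.128]]
Whead 178 [[0.38, -0.315, 0.072], [0.4, -0.303, 0.078], [0.411, -0.284, 0.084]]
Wpad 1940 [[0.39, -0.462, 0.04], [0.417, -0.412, 0.042], [0.449, -0.342, 0.047]]
Wpol 3757 [[0.406, -0.215, 0.036], [0.476, -0.106, 0.07], [0.54, -0.051, 0.098]]
Wshelf 7726 [[0.539, -0.4, 0.177], [0.635, -0.257, 0.195], [0.719, -0.134, 0.209]]
Scan 114 [[0.535, -0.348, 0.185], [0.559, -0.272, 0.192], [0.62, -0.242, 0.197]]
Scanmid 395 [[0.529, -0.292, 0.031], [0.537, -0.273, 0.091], [0.567, -0.238, 0.148]]
Svice 887 [[0.162, -0.503, 0.11], [0.236, -0.461, 0.119], [0.301, -0.407, 0.13]]
SviceAll 1467 [[0.151, -0.507, 0.064], [0.224, -0.461, 0.116], [0.301, -0.406, 0.129]]
Shead 41 [[0.377, -0.315, 0.072], [0.391, -0.299, 0.077], [0.406, -0.284, 0.082]]
Spad 297 [[0.385, -0.463, 0.038], [0.413, -0.408, 0.042], [0.447, -0.342, 0.048]]
Spol 664 [[0.394, -0.239, 0.031], [0.451, -0.127, 0.061], [0.545, -0.052, 0.106]]
Sshelf 1020 [[0.535, -0.44, 0.172], [0.638, -0.257, 0.194], [0.717, -0.008, 0.209]]
shelf y -0.3 0.622
shelf y -0.2 0.649
shelf y -0.1 0.675
shelf y -0.4 0.595
```

```bash
cat > plan.py <<'E'
from fit import *
S=np.array([.3955,-.299,.08])
kx=np.array([-.035,-.032,-.999]);kx/=np.linalg.norm(kx);sh=np.array([.778,.626,-.048]);kz=-(sh-sh@kx*kx);kz/=np.linalg.norm(kz)
KS=R.from_matrix(np.stack([kx,np.cross(kz,kx),kz],1)); CS=np.array([.4002,-.2942,.207])
def Kend(hd,sag=0):
    a=np.radians(hd);x=np.array([np.cos(a),np.sin(a),0]);z=np.array([0,0,1.]);return R.from_matrix(np.stack([x,np.cross(z,x),z],1))
def tool(c,K,phi,sg,g):
    """TCP pose for grasp at g on long arm, key corner c, attitude K"""
    p=np.radians(phi);z=np.array([np.sin(p),0,-np.cos(p)]);y=np.array([0,sg,0.])
    T=R.from_matrix(np.stack([np.cross(y,z),y,z],1)); Rt=K*T
    return c+K.apply([g,0,0])-.003*Rt.as_matrix()[:,2],Rt.as_quat()
E
python3 - <<'E'
from plan import *
f=lambda j: None if j is None else np.round(j,2).tolist()
for sg in (1,-1):
  for phi in (0,15,30,45,60,75):
    print(sg,phi,"S",f(ik(*tool(CS,KS,phi,sg,.055))),"up",f(ik(*tool(CS+[0,0,.15],KS,phi,sg,.055))),"E",f(ik(*tool(S+[0,0,.038],Kend(338.8),phi,sg,.055))),"Ehi",f(ik(*tool(S+[0,0,.12],Kend(338.8),phi,sg,.055))),"F",f(ik(*tool(S+[0,0,.038],Kend(255),phi,sg,.055))))
E
```

```text
1 0 S [-1.19, 0.67, 2.15, 1.27, 1.62, -1.26] up [-1.19, 0.35, 2.19, 1.29, 1.7, -1.0] E [-0.66, 0.32, 2.08, -0.0, 0.74, -1.86] Ehi [-0.66, 0.19, 2.06, -0.0, 0.9, -1.86] F [-0.79, 0.28, 2.14, -0.0, 0.72, -0.53]
1 15 S [-1.17, 0.53, 2.18, 1.19, 1.4, -1.15] up [-1.17, 0.22, 2.19, 1.16, 1.52, -0.88] E [-0.7, 0.25, 2.21, 0.2, 0.45, -2.07] Ehi [-0.7, 0.1, 2.18, 0.15, 0.62, -2.01] F [-0.68, 0.25, 2.2, -0.42, 0.62, -0.08]
1 30 S [-1.12, 0.4, 2.21, 1.08, 1.19, -1.01] up [-1.12, 0.11, 2.18, 1.0, 1.35, -0.72] E None Ehi [-0.75, 0.05, 2.3, 0.56, 0.35, -2.43] F [-0.56, 0.28, 2.23, -0.89, 0.66, 0.43]
1 45 S [-1.03, 0.28, 2.22, 0.91, 1.0, -0.8] up [-1.03, 0.02, 2.16, 0.79, 1.21, -0.53] E [-0.8, 0.26, 2.41, 2.28, 0.39, 2.08] Ehi None F None
1 60 S [-0.92, 0.21, 2.22, 0.66, 0.84, -0.51] up [-0.92, -0.03, 2.14, 0.54, 1.11, -0.29] E [-0.84, 0.37, 2.46, 2.55, 0.78, 1.77] Ehi [-0.84, 0.12, 2.48, 2.37, 0.6, 2.0] F None
1 75 S [-0.79, 0.18, 2.2, 0.31, 0.76, -0.13] up [-0.79, -0.05, 2.11, 0.24, 1.07, -0.02] E [-0.88, 0.55, 2.47, 2.61, 1.2, 1.63] Ehi [-0.88, 0.28, 2.51, 2.55, 1.01, 1.77] F None
-1 0 S [-1.19,
[... 333 characters left out ...]
.18, 0.15, 0.62, 1.13] F [-0.68, 0.25, 2.2, -0.42, 0.62, 3.06]
-1 30 S [-1.12, 0.4, 2.21, 1.08, 1.19, 2.14] up [-1.12, 0.11, 2.18, 1.0, 1.35, 2.42] E None Ehi [-0.75, 0.05, 2.3, 0.56, 0.35, 0.71] F [-0.56, 0.28, 2.23, -0.89, 0.66, -2.71]
-1 45 S [-1.03, 0.28, 2.22, 0.91, 1.0, 2.34] up [-1.03, 0.02, 2.16, 0.79, 1.21, 2.61] E [-0.8, 0.26, 2.41, 2.28, 0.39, -1.06] Ehi None F None
-1 60 S [-0.92, 0.21, 2.22, 0.66, 0.84, 2.63] up [-0.92, -0.03, 2.14, 0.54, 1.11, 2.85] E [-0.84, 0.37, 2.46, 2.55, 0.78, -1.37] Ehi [-0.84, 0.12, 2.48, 2.37, 0.6, -1.14] F None
-1 75 S [-0.79, 0.18, 2.2, 0.31, 0.76, 3.02] up None E [-0.88, 0.55, 2.47, 2.61, 1.2, -1.51] Ehi [-0.88, 0.28, 2.51, 2.55, 1.01, -1.37] F None
```

```bash
python3 - <<'E'
from plan import *
PHI,G=18,.045
p,q=tool(CS,KS,PHI,1,G); zt=R.from_quat(q).as_matrix()[:,2]
print(p.round(3),zt.round(3))
pre=p-.13*zt; hi=pre+[0,0,.10]
move_gripper(.6)
print("ik",[np.round(ik(x,q),2).tolist() for x in (hi,pre,p)])
goto(hi,q); print("hi",get_obs()["time"],get_obs()["q"])
movel(pre,vel=.15); movel(p,vel=.12)
o=get_obs();print(o["time"],np.round(o["wrist_force"],1),(np.array(o["tcp_pos"])-p).round(4))
img,d,c,T=shot("scene");save("s2",cv2.resize(img[130:280,200:400],(800,600),interpolation=cv2.INTER_CUBIC))
E
```

```text
[ 0.396 -0.297  0.163] [ 0.729  0.586 -0.354]
ik [[-1.38, 0.25, 2.11, 0.97, 1.63, -0.9], [-1.38, 0.43, 2.12, 0.97, 1.52, -1.06], [-1.16, 0.48, 2.19, 1.17, 1.37, -1.11]]
hi 6.7917 [-1.38341219  0.24480679  2.11031132  0.97347348  1.63206477 -0.89750074]
8.8417 [ 0.7 -1.1  0.3] [-0.0002 -0.0005  0.0002]
```

View pics/s2.png

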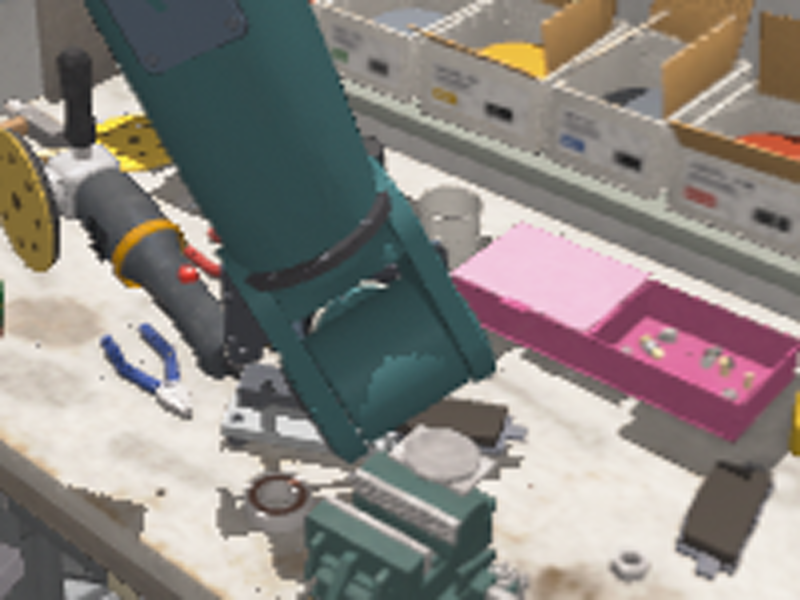

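```bash
python3 - <<'E'
from plan import *
PHI,G=18,.045
move_gripper(0); o=get_obs();print("grip",o["opening"],o["finger_force"],np.round(o["wrist_force"],1))
p=np.array(o["tcp_pos"]); kx=KS.as_matrix()[:,0]
movel(p-.04*kx,vel=.08); o=get_obs(); print("out",np.round(o["wrist_force"],1),o["opening"])
movel(p-.04*kx+[0,0,.12],vel=.2)
pe,qe=tool(S+[0,0,.038+.22],Kend(338.8),PHI,1,G)
print(np.round(get_obs()["q"],2),np.round(ik(pe,qe),2))
goto(pe,qe); pause(.3)
o=get_obs();print(o["time"],o["opening"],np.round(o["wrist_force"],1),(np.array(o["tcp_pos"])-pe).round(4))
W=[]
for n in ("wrist","scene"):
    img,d,c,T=shot(n);save("e_"+n,img); X=cloud(d,c,T).reshape(-1,3);X=X[~np.isnan(X[:,0])];np.savez("e_"+n,X=X);W.append(X)
c0=S+[0,0,.258]
for X in W+[np.concatenate(W)]:
    try:
        c,K,n,e=fitkey(X,c0,Kend(338.8),zmin=.2);M=K.as_matrix();print(n,round(e,4),(c-c0).round(4),"x",M[:,0].round(3),"z",M[:,2].round(3),"hd",np.degrees(np.arctan2(M[1,0],M[0,0])).round(1))
    except Exception as ex: print(ex)
E
```

```text
grip 0.2062257757427462 29.992281912564067 [-1.5  0.5  1.8]
out [-0.   0.9 -5.5] 0.20734423077897876
[-1.16  0.16  2.19  1.13  1.5  -0.81] [-0.72 -0.12  2.12  0.14  0.85 -1.99]
12.325 0.20533632671566016 [ 0.7  0.7 -6.5] [-0.0004 -0.0002 -0.0006]
6566 0.0015 [-0.0021 -0.0006 -0.0029] x [ 0.931 -0.364  0.002] z [0.002 0.009 1.   ] hd -21.4
249 0.002 [-0.0021 -0.0002 -0.0016] x [ 0.935 -0.355 -0.004] z [0.005 0.004 1.   ] hd -20.8
6814 0.0015 [-0.0021 -0.0006 -0.0029] x [ 0.931 -0.364  0.002] z [0.001 0.009 1.   ] hd -21.3
```

View pics/e_wrist.png

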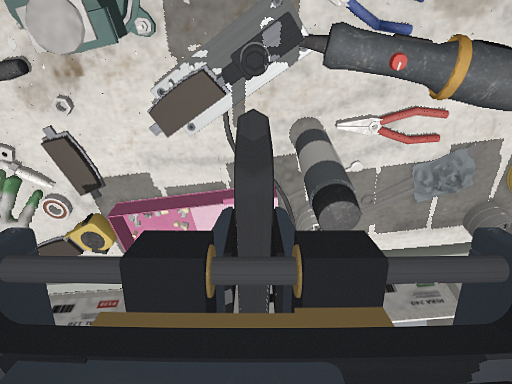

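View pics/e_scene.png

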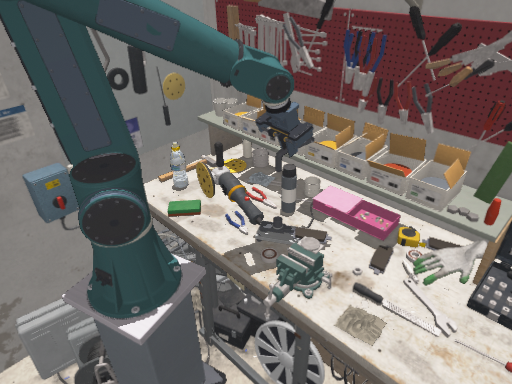

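```bash
python3 - <<'E'
from plan import *
X=np.load("e_wrist.npz")["X"]
m=(np.hypot(X[:,0]-.3955,X[:,1]+.299)<.03)&(X[:,2]<.1);Q=X[m];print(len(Q))
T=Q[(Q[:,2]>.074)&(Q[:,2]<.088)];print("top",len(T),np.percentile(T,[1,50,99],axis=0).round(4).tolist())
h=cv2.minEnclosingCircle((T[:,:2]*1000).astype(np.float32));print("circ",h)
H=Q[(Q[:,2]<.074)&(Q[:,2]>.05)&(np.hypot(Q[:,0]-.3955,Q[:,1]+.299)<.013)];print("hole",len(H),H.mean(0).round(4),np.percentile(H,[1,99],axis=0).round(4).tolist())
img=cv2.imread("pics/e_wrist.png");cv2.imwrite("pics/e_crop.png",cv2.resize(img[20:140,190:330],(700,600),interpolation=cv2.INTER_CUBIC))
for n in ("wrist",):
    for t in("socket","cap_screw","key_short_end"):
        for f in find_in(t,n)[:2]: print(t,np.round(f["box"],1),round(f["confidence"],2))
E
```

```text
1768
top 407 [[0.3787, -0.3141, 0.0743], [0.3932, -0.2983, 0.0783], [0.4099, -0.2828, 0.0805]]
circ ((394.6622009277344, -298.63885498046875), 16.51036262512207)
hole 236 [ 0.3978 -0.2996  0.0577] [[0.3885, -0.3093, 0.0534], [0.4051, -0.2887, 0.073]]
socket [254.4  58.9  28.6  29.3] 0.97
cap_screw [254.1  58.1  30.1  34.7] 0.68
key_short_end [256.  209.9  42.8 201.4] 0.87
```

View pics/e_crop.png

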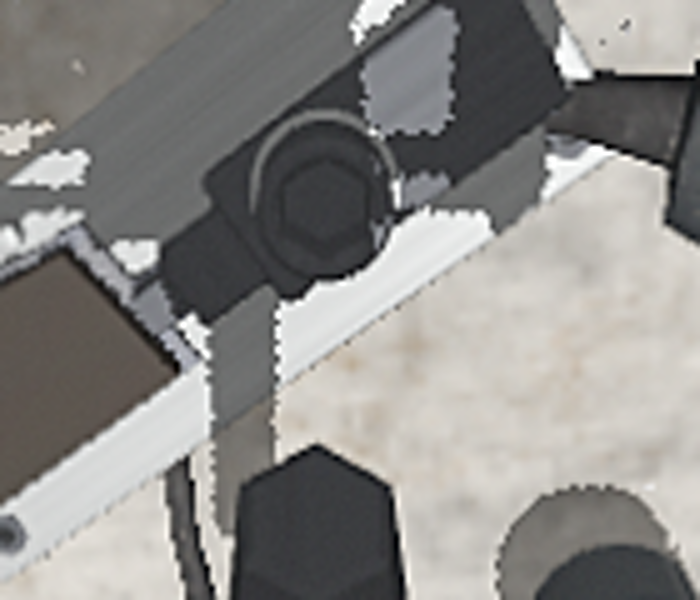

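```bash
cat > mv.py <<'E'
from plan import *
def down_to(z,step=.004,fmax=18,vel=.04):
    """lower TCP to z in steps; returns wrist force z change when blocked, else None"""
    while True:
        o=get_obs();p=np.array(TGT[0])
        if p[2]-z<1e-4: return None
        p[2]=max(z,p[2]-step); movel(p,vel=vel); TGT[0]=p
        o=get_obs();f=np.array(o["wrist_force"])-F0[0]
        if np.linalg.norm(f)>fmax: return f
TGT=[None];F0=[None]
E
python3 - <<'E'
from mv import *
o=get_obs();F0[0]=np.array(o["wrist_force"]);p=np.array(o["tcp_pos"])
p0=tool(S+[0,0,.258],Kend(338.8),18,1,.045)[0]  # commanded
t=p0+[.0015,.0015,0]; movel(t+[0,0,-.190],vel=.15); pause(.2)
img,d,c,T=shot("wrist");save("d_wrist",img)
X=cloud(d,c,T).reshape(-1,3);X=X[~np.isnan(X[:,0])]
cc=S+[-.0006,.0009,.258-.0029-.190]
c,K,n,e=fitkey(X,cc,Kend(338.7),zmin=.09);M=K.as_matrix();print(n,e.round(4),"corner",c.round(4),"short end",(c-.062*M[:,2]).round(4),"hd",np.degrees(np.arctan2(M[1,0],M[0,0])).round(1))
o=get_obs();F0[0]=np.array(o["wrist_force"]);print(o["time"],F0[0].round(1))
TGT[0]=t+[0,0,-.190]
r=down_to(t[2]-.2165); o=get_obs(); print("res",r,"moved",np.round(np.array(o["tcp_pos"])-t,4),np.round(o["wrist_force"],1),np.round(o["wrist_torque"],2),o["time"],o["opening"])
np.save("t.npy",np.array(TGT[0]))
E
```

```text
5740 0.0008 corner [ 0.3955 -0.2982  0.1461] short end [ 0.3955 -0.2989  0.0841] hd -21.3
14.2417 [ 0.3  0.4 -6.7]
res None moved [ 0.      0.     -0.2166] [-1.1 -0.4 -6.1] [ 0.3   0.42 -0.01] 15.9917 0.2057674333175034
```

```bash
cat > swing.py <<'E'
from mv import *
AX=np.array([.3955,-.2989,0])
def swing(d0,d1,P0,Q0,step=3,fmax=32,tmax=2.2,vel=.022):
    """rotate TCP pose P0,Q0 about AX clockwise from d0 to d1 degrees; stops on load"""
    b=np.array(get_obs()["wrist_force"]) if d0==0 else np.array([-1,0,-6.5])
    d=d0
    while d<d1:
        d=min(d+step,d1);r=R.from_euler("z",-d,degrees=True)
        movel(r.apply(P0-AX)+AX,(r*R.from_quat(Q0)).as_quat(),vel=vel)
        o=get_obs();f=np.array(o["wrist_force"])-b;tq=np.array(o["wrist_torque"])
        print(d,f.round(1),tq.round(2),"q5",round(o["q"][4],2),"t",round(o["time"],2),"op",round(o["opening"],3))
        if np.linalg.norm(f)>fmax or abs(tq[2])>tmax: print("LOAD");break
    return d
E
python3 - <<'E'
from swing import *
t=np.load("t.npy");t[2]-=.0015;movel(t,vel=.03);o=get_obs();print(np.round(o["wrist_force"],1))
P0=np.array(t);Q0=np.array(tool(S,Kend(338.8),18,1,.045)[1]);np.savez("sw",P0=P0,Q0=Q0)
d=swing(0,30,P0,Q0); print(d)
E
```

```text
[ 0.6 -0.1 -6.2]
3 [-2.4 -0.8 -0.2] [ 0.11  0.64 -0.03] q5 0.38 t 16.5 op 0.203
6 [-3.9 -1.6  0.7] [0.1  1.06 0.02] q5 0.37 t 16.76 op 0.203
9 [-5.2 -0.6  0.8] [0.11 1.36 0.07] q5 0.37 t 17.02 op 0.205
12 [-4.6 -0.5 -0.6] [0.37 1.24 0.51] q5 0.36 t 17.27 op 0.205
15 [-5.1  0.3 -2. ] [0.51 1.24 0.61] q5 0.36 t 17.53 op 0.203
18 [-5.7  0.3 -2.1] [0.65 1.25 0.64] q5 0.36 t 17.79 op 0.204
21 [-6.1  1.3 -2.2] [0.73 1.32 0.63] q5 0.36 t 18.05 op 0.204
24 [-6.8  1.2 -2.6] [0.83 1.34 0.64] q5 0.36 t 18.31 op 0.211
27 [-5.6  1.6 -1.8] [0.91 1.34 0.64] q5 0.37 t 18.57 op 0.203
30 [-6.4  0.4 -1.8] [0.91 1.3  0.66] q5 0.37 t 18.82 op 0.202
30
```

```bash
python3 - <<'E'
from swing import *
s=np.load("sw.npz")
d=swing(30,96,s["P0"],s["Q0"]); print(d); np.save("d.npy",d)
E
```

```text
33 [-4.6  1.9 -1.7] [0.92 1.25 0.67] q5 0.38 t 19.08 op 0.207
36 [-4.8  2.1 -1.6] [1.08 1.33 0.66] q5 0.39 t 19.34 op 0.209
39 [-4.8  2.5 -1.1] [1.06 1.26 0.67] q5 0.4 t 19.6 op 0.205
42 [-5.8  2.4 -2.3] [1.06 1.26 0.7 ] q5 0.41 t 19.86 op 0.207
45 [-5.6  2.9 -0.5] [1.06 1.23 0.67] q5 0.42 t 20.12 op 0.209
48 [-5.5  2.2 -1.5] [1.19 1.19 0.67] q5 0.44 t 20.38 op 0.208
51 [-4.7  3.4 -1.7] [1.21 0.98 0.71] q5 0.45 t 20.63 op 0.213
54 [-3.9  4.1 -0.9] [1.25 0.98 0.7 ] q5 0.46 t 20.89 op 0.206
57 [-3.5  3.4 -0.6] [1.28 0.95 0.72] q5 0.48 t 21.15 op 0.208
60 [-4.8  3.5 -0.9] [1.28 0.95 0.73] q5 0.5 t 21.41 op 0.207
63 [-3.4  3.8 -1.3] [1.31 0.84 0.73] q5 0.51 t 21.67 op 0.209
66 [-4.6  3.6 -0.3] [1.33 0.86 0.72] q5 0.53 t 21.93 op 0.212
69 [-4.   4.  -0.7] [1.33 0.78 0.71] q5 0.54 t 22.18 op 0.208
72 [-1.9  3.4 -1. ] [1.36 0.56 0.77] q5 0.56 t 22.44 op 0.207
75 [-4.   4.3 -1.3] [1.31 0.51 0.77] q5 0.58 t 22.7 op 0.209
78 [-2.8  4.7 -1.5] [1.26 0.52 0.81] q5 0.6 t 22.96 op 0.21
81 [-2.5  4.5 -2.2] [1.33 0.42 0.8 ] q5 0.61 t 23.22 op 0.207
84 [-2.5  4.2 -2.2] [1.31 0.4  0.77] q5 0.63 t 23.48 op 0.21
87 [-2.7  5.2 -1.9] [1.38 0.3  0.85] q5 0.65 t 23.73 op 0.204
90 [ 3.2  5.2 -3.6] [ 1.58 -0.57  1.18] q5 0.66 t 23.99 op 0.216
93 [ 6.7  5.  -6.3] [ 1.63 -1.37  1.38] q5 0.68 t 24.25 op 0.223
96 [ 9.8  5.  -7.6] [ 1.83 -2.01  1.59] q5 0.7 t 24.51 op 0.232
96
```

```bash
python3 - <<'E'
from swing import *
s=np.load("sw.npz");P0,Q0=s["P0"],s["Q0"]
def look(n,hd):
    img,d,c,T=shot("wrist");save(n,img);X=cloud(d,c,T).reshape(-1,3);X=X[~np.isnan(X[:,0])]
    c,K,k,e=fitkey(X,S+[0,0,.039],Kend(hd),zmin=.09);M=K.as_matrix();print(k,e.round(4),"corner",c.round(4),"short",(c-.062*M[:,2]).round(4),"z",M[:,2].round(3),"hd",np.degrees(np.arctan2(M[1,0],M[0,0])).round(1))
look("f1",-110)
d=91;r=R.from_euler("z",-d,degrees=True)
Q=(r*R.from_quat(Q0)).as_quat();P=r.apply(P0-AX)+AX
movel(P,Q,vel=.02);o=get_obs();print(np.round(o["wrist_force"],1),np.round(o["wrist_torque"],2))
move_gripper(.5);pause(.3)
zt=R.from_quat(Q).as_matrix()[:,2]
movel(P-.09*zt,vel=.12);pause(.2);o=get_obs();print(o["time"],np.round(o["wrist_force"],1))
look("f2",-110)
E
```

```text
4971 0.0009 corner [ 0.3943 -0.2986  0.1178] short [ 0.3948 -0.2985  0.0558] z [-0.008 -0.003  1.   ] hd -111.2
[-3.7  8.2 -4.6] [2.15 0.37 0.18]
26.8917 [ 0.5 -0.6  0.6]
2731 0.0005 corner [ 0.3945 -0.299   0.1177] short [ 0.395  -0.2982  0.0557] z [-0.008 -0.013  1.   ] hd -109.6
```

View pics/f2.png

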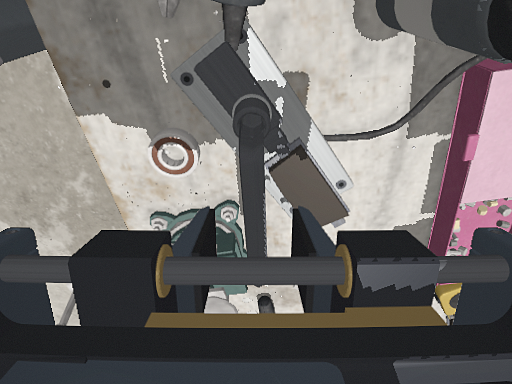

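```bash
python3 - <<'E'
from h import *
p=np.array(get_obs()["tcp_pos"]);movel(p+[0,0,.08],vel=.15);pause(.3)
print(get_obs()["time"],np.round(get_obs()["wrist_force"],1)); print(job_done())
E
```

```text
27.925 [-0.1 -0.5  0.1]
the job is handed in; nothing more can be done
None
```

The job is handed in at 27.9 s of the 54 s. The key is turned over with its short arm about 24 mm down in the socket, the screw is turned up to its stop (inferred from the jump in wrist load, as its angle is not read out), the long arm is left level, and the gripper is clear; I did not measure the strap's grip on the pad or re-check the other objects.

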